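# Unclip the cover of a bench dust filter

### The arm

A 7-joint arm with a two-finger parallel gripper is mounted at the origin on the work surface. World frame = base frame: x ahead of the robot, y to its left, z up, the work surface at z = 0. Lengths are in m, angles in rad, forces in N, time in s.
With the tool pointing down it reaches from about 0.425 to 0.975 m from the base axis. Payload 16.7 kg.
Tool frame: the origin (TCP) lies between the finger pads; the fingertips stand 11 mm ahead of it and the grasp point (between the pads) lies 8 mm behind it (finger_overhang is the distance from the TCP to the fingertips, in m); z points along the fingers, y is the line along which they close (so a half turn about z gives the same grasp; the last joint's range is limited). The gripper opens to 85 mm and grips with 20 to 120 N. Pads are 22 mm wide; open, the fingers measure 114 mm over their backs; the gripper's body (76 mm by 85 mm) begins 54 mm behind the grasp point. The pads swing forward as they close: fully open they stand 13 mm farther back than shut.
Start: joints at [1.075, 0.426, 0.074, 1.606, -0.034, 1.111, -0.067], TCP at [0.229, -0.635, 0.242] pointing down, gripper open.
Joint ranges: [-2.85, 2.85], [-0.5, 2.14], [-1.23, 1.37], [0.21, 2.46], [-1.02, 4.16], [0.16, 2.05], [-2.73, 2.73]. Speed limits (rad/s): [1.89, 1.89, 2.39, 2.39, 3.01, 3.01, 3.01].

### API

Orientations are given as a unit quaternion [w, x, y, z].
In Python, from rig import sense, read_camera, camera_params, close_job, finger_overhang gives the robot as it stands.
- The arm moves only by the tool send_rows, never from a script. Its argument "deltas" is a list of rows, each a list of 7 numbers: the shift along the tool's x, y, z as a fraction of full scale, then the turn, a rotation vector about the tool's x, y, z as a fraction of full scale, then the closure, from 0 (fully open) to 1 (shut). A call has 1 to 5 rows; each row is the pose to reach, as a shift and turn from the pose commanded when the call began, along the tool's axes at that moment; what a row does not reach only later rows make up. Full scale, the value 1, is 500 mm for a shift and pi/2 rad for a turn. A row lasts 1/8 s, in which the tool goes at most 62.5 mm and 10.7 degrees, less where a joint would pass 70% of its speed; a pose out of reach is approached as far as the arm can. A call with a number of a shift or a turn outside -1 to 1 is refused whole. A call with a gripper value outside its range is refused whole. The fingers move at their own pace and stop on an object; "squeeze" is the grip in N (left out, the last holds). Time passes only in rows, so rows that repeat a pose let the fingers close. It gives the time, the measured TCP pose, the force, the opening and the grip force at its end, in the units of the state.
- sense(): the state, without advancing time (a new reading comes with each control period).
- read_camera(name): name is "side" or "top"; returns the picture (480x640x3 uint8, red, green, blue); there is no depth.
- camera_params(name): a dict with "fx", "fy", "cx", "cy" (pixels), "rvec" (rotation vector, rad) and "tvec" (3), from world to camera coordinates, as OpenCV has them. Camera axes: x right, y down, z forward; pixel columns grow to the right and rows downward; lengths in m; the calibration is good to about 2 mm. A picture is of the moment at which its call begins. camera_params takes no time and is no camera call.
- close_job(): hands the job in; it is judged then, once.
The state is a dict: "time_s": time; "joints": joint angles; "qvel": joint speeds; "joint_torque": joint torques, N m; "ee_pos": TCP position; "eef_rot": TCP orientation; "contact_force": force on the tool from outside, world axes, zero at the start; "torque": the same for the moment, N m; "width": opening from 0.0 (shut) to 1.0 (fully open); "grip_force": force on a finger pad.
Only numpy, scipy, OpenCV 4.12 (cv2) and the standard library are available. Lean on these libraries where they do the work, as an engineer would, in place of code of your own. Each camera call takes 0.05 s, during which the arm holds its last target. There are 200 camera calls.

### The job

The filter in the bench dust-filter unit is due for a change: gently press the orange snap tab inward until the cover springs up at that end, without bending the tab so far that it breaks. Then take the cover by its rib, swing that end up so that the lugs at the other end come out from under the lip without being forced, lift it off, and set it down (do not drop it) flat, rib upwards, in the middle of the green mat. Leave the wooden block, the glue bottle and the mallet where they are.

Things in the scene. Friction and masses are not known exactly. Their poses are not given: they have to be found in the camera images.
- filter_unit: Fixed blue box on the bench, 220 (x) x 150 (y) x 77 mm high. Origin: centre of its underside, z up; its -x end is the tab end, its +x end has a black lip. The grey cover lies in its top on ledges 70 mm up, inside low rims 77 mm up (play about 3 mm at the sides, 4 mm at the front).
- ledge_edge (a point): Middle of the edge where the ledge under the cover's lug end stops (unit's x = +84, 70 mm up; unit's axes): the pivot when the tab end is swung up; beyond it is a hollow for the lugs. Swung up by 20 to 25 degrees the cover is above the tab; then draw it about 25 mm along its own plane toward the tab end to free the lugs, then lift.
- lip (a point): Middle of the lower front edge of the black lip (unit's axes): a bar across the unit, unit's x = +88 to +110 mm, 77 to 84 mm above the bench. The cover's two lugs reach 10 to 14 mm under it, so a level lift jams and wrenches it.
- snap_tab (a joint): Bending of the orange tab, rad: 0 upright and latched, grows when pressed inward (unit's +x). It bends about a y line at unit's x = -70, 20 mm up, and springs back: 2 N at the paddle, 10 N at 0.15 rad, plus up to 4 N of friction while hooked. Its barb lets the cover go at 0.05 to 0.11 rad (5 to 9 mm of paddle; varies); a spring then raises that end 14 mm, to stay. Beyond 0.24 rad (21 mm) it breaks.
- tab_face (a point): Centre of the outer (-x) face of the tab's paddle, the face to press inward; x axis inward. Paddle 40 wide (y), 6 thick, upright through the cover's slot; face at unit's x = -64, this point 108, top 120 mm above the bench. The cover's front strip springs up to 91 mm: press above that, at 95 to 118 mm. Nothing else in front of the paddle is above 82 mm.
- cover: Loose grey cover, 0.15 to 0.31 kg: plate x -84 to +82, 134 wide (y), 6 mm thick; slot for the tab 50 wide, x -72 to -38; two lugs at the +x end, to x +100; black rib across x = 0. Origin: underside, below the rib; z up, -x = tab end. Clipped on, it is parallel to the unit, over its origin within 1.5 mm, underside 70 mm up.
- cover_grip (a point): Grip point in the cover's black rib, 28 mm above the cover's underside, over its origin; the cover's axes. The rib is 14 thick (x), 70 long (y), and stands from 6 to 42 mm above the underside: pinch it across its thickness, along x.
- mat: Fixed flat green mat, 240 (x) x 200 (y) x 4 mm. Origin: centre of its underside; top 4 mm above the bench.
- block: Upright block of pale wood, 70 x 70 x 150 mm, loose, leave alone. Origin: centre of its underside.
- glue: White glue bottle with red cap, 60 mm across, 160 mm high, loose, leave alone. Origin: centre of its underside.
- mallet: Wooden mallet lying down, loose, leave alone: handle along its -x (to -150 mm), head 70 x 110 x 60 mm centred at x = +80 mm. Origin on the bench.
There are look-alikes about, which are no part of the job. Of the things shaped like the cover, the grey one is meant.

How it is judged:
On the way, in this order (a step that is already met when the one before it is completed fails the run):
1. the snap tab is pressed inward (beyond 0.04 rad) while the cover is still in the unit (value of joint snap_tab above 0.04 rad and z of cover in the frame of filter_unit below 0.09 m and horizontal distance between cover and filter_unit below 0.012 m), for 0.02 s.
2. the cover is lifted off: 50 mm or more above its seat (z of cover in the frame of filter_unit above 0.12 m), for 0.1 s.
At the end, for the whole second after the job is handed in: The cover lies at rest on the green mat, flat (within 0.06 rad) and rib up, its origin within 40 mm of the mat's centre and less than 10 mm above the bench; the snap tab has sprung back (below 0.03 rad) (horizontal distance between cover and mat below 0.04 m and angle between cover's own z axis and vertical below 0.06 rad and height (world z) of cover below 0.01 m and linear speed of cover below 0.02 m/s and value of joint snap_tab below 0.03 rad); the robot touches nothing.
It fails at once if the wooden block, the glue bottle or the mallet is knocked or moved more than 30 mm (distance of any of block, glue, mallet from where it was at the start of the episode above 0.03 m).
It fails at once if the snap tab is bent too far and breaks (beyond 0.24 rad) (value of joint snap_tab above 0.24 rad).
It fails at once if the cover is wrenched against the unit with more than 60 N (contact force between cover and filter_unit above 60 N).
It fails at once if the cover is dropped (moves faster than 0.6 m/s out of the fingers) (linear speed of cover above 0.6 m/s and contact force between the fingers and cover below 0.1 N).
It also fails if it takes over 58 s, if anything falls off the work surface, if the arm or the gripper's body presses on something with over 40 N, if the wrist force passes 120 N, or if a joint passes its speed limit or range.

## Working session

There is one attempt and no reset: what is moved stays moved. The work goes in short steps, Python scripts to look and compute and a tool call to move; the robot and the scene stay as the last step left them, time stands still between calls to the robot, and variables do not carry over. Pictures are saved under pics/ and viewed, at most 13 in all, crops included, and the job is handed in when it is done.

Besides the shell and the picture viewer there is one more tool, called after ">>>" as name(argument=value, ...) on one line, values as JSON. send_rows: Moves the arm, as the interface text tells. Its arguments: {"type":"object","properties":{"deltas":{"type":"array"},"squeeze":{"type":"number"}},"required":["deltas"]}

```bash
mkdir -p pics; ls; python3 - <<'E'
from rig import *
import cv2
for n in("side","top"):
    cv2.imwrite(f"pics/{n}0.png",read_camera(n)[:,:,::-1]); print(n,camera_params(n))
print(sense(),finger_overhang)
E
```

```text
pics
side {'fx': 538.6492849959251, 'fy': 538.6492849959251, 'cx': 318.90900691119117, 'cy': 240.00674492857212, 'rvec': array([ 0.73580135, -2.44726283,  1.31952592]), 'tvec': array([0.49076519, 0.25586609, 1.35284929])}
top {'fx': 530.5695461962493, 'fy': 530.5695461962493, 'cx': 316.3824499315425, 'cy': 236.71529488901416, 'rvec': array([ 2.15055572, -2.04655497,  0.23394271]), 'tvec': array([-0.01392928,  0.58625525,  1.43816347])}
{'time_s': 0.1, 'joints': array([ 1.07550459,  0.42666671,  0.07386856,  1.60651771, -0.03409877,
        1.11079693, -0.06708693]), 'qvel': array([ 3.40095277e-04, -4.96555624e-04,  1.63135824e-04, -2.93444942e-03,
        2.04309119e-03, -2.41336463e-04,  6.23005740e-05]), 'joint_torque': array([ 9.99568496e-03, -9.51525092e+01,  3.77190113e+00, -4.64398992e+01,
        1.94129959e-02,  6.74781404e-03, -5.13502039e-05]), 'ee_pos': array([ 0.22863829, -0.63473575,  0.24169407]), 'eef_rot': array([-5.47031782e-04,  9.85093250e-01,  1.72020260e-01, -1.39307853e-04]), 'contact_force': array([0.93756802, 0.42202853, 0.11706146]), 'torque': array([-0.03041276, -0.04340348, -0.01936776]), 'grip_force': 0.0, 'width': 0.9994622578047898} 0.011
```

View pics/side0.png

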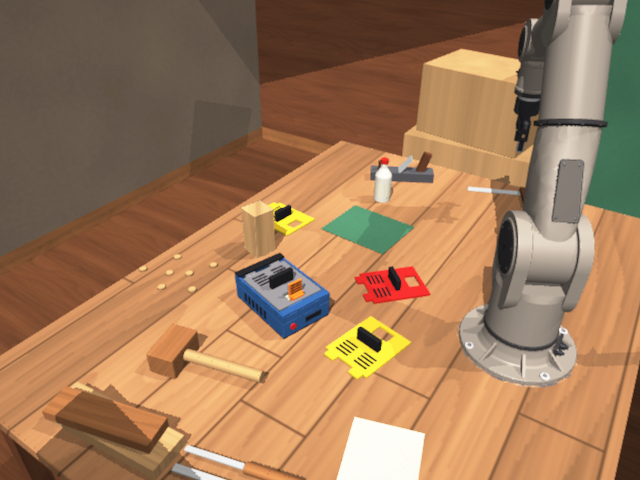

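View pics/top0.png

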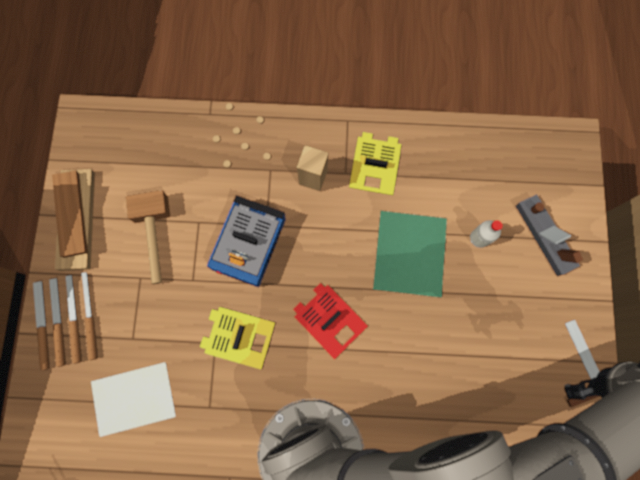

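The side picture shows the unit near (282,293), with the mat at (368,229). In the top picture the unit is at (247,241), tab end toward the robot, and the mat at (411,254). I'll enlarge both.

```bash
python3 - <<'E'
import cv2,numpy as np
t=cv2.imread("pics/top0.png");s=cv2.imread("pics/side0.png")
a=cv2.resize(t[190:295,200:300],None,fx=5.7,fy=5.7,interpolation=3)
cv2.imwrite("pics/ct.png",a)
b=cv2.resize(s[245:345,225:340],None,fx=5.7,fy=5.7,interpolation=3)
cv2.imwrite("pics/cs.png",b)
E
```

```text
(no output)
```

View pics/ct.png

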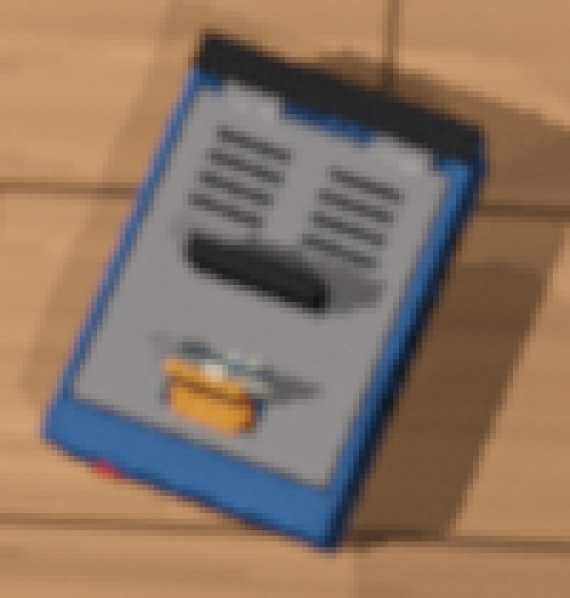

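View pics/cs.png

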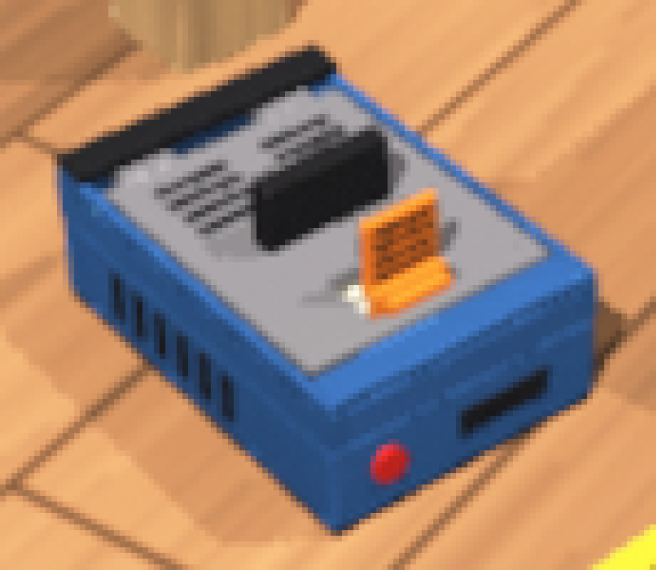

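```bash
cat > h.py <<'E'
import numpy as np,cv2
from rig import *
from scipy.optimize import least_squares
from scipy.spatial.transform import Rotation as R
P={n:camera_params(n) for n in("side","top")}
def proj(n,X):
    p=P[n];K=np.array([[p['fx'],0,p['cx']],[0,p['fy'],p['cy']],[0,0,1]])
    return cv2.projectPoints(np.array(X,float).reshape(-1,3),p['rvec'],p['tvec'],K,None)[0][:,0]
def ray(n,uv,z):
    p=P[n];Rm=cv2.Rodrigues(p['rvec'])[0];c=-Rm.T@p['tvec']
    d=Rm.T@np.array([(uv[0]-p['cx'])/p['fx'],(uv[1]-p['cy'])/p['fy'],1])
    return c+d*(z-c[2])/d[2]
def w(q,X):
    c,s=np.cos(q[2]),np.sin(q[2]);X=np.atleast_2d(X)/1000
    return np.c_[q[0]+c*X[:,0]-s*X[:,1],q[1]+s*X[:,0]+c*X[:,1],X[:,2]]
E
python3 - <<'E'
from h import *
for n in P: print(n,-cv2.Rodrigues(P[n]['rvec'])[0].T@P[n]['tvec'])
S=[((110,75,84),(60,160)),((110,-75,84),(315,45)),((-110,75,0),(335,530)),((-110,75,77),(332,410)),((-110,-75,77),(597,275)),((-110,-75,0),(590,395)),((110,75,0),(75,297)),((7,35,112),(256,180)),((-64,20,120),(365,220)),((-64,-20,120),(438,190))]
T=[((110,75,84),(205,35)),((110,-75,84),(484,130)),((-64,20,120),(165,372)),((-64,-20,120),(250,405))]
f=lambda p,o:(np.array(p)+.5)/5.7-.5+np.array(o)
def res(q):
    return np.r_[(proj("side",w(q,[a for a,_ in S]))-[f(b,(225,245)) for _,b in S]).ravel(),(proj("top",w(q,[a for a,_ in T]))-[f(b,(200,190)) for _,b in T]).ravel()]
g=ray("top",(247,238),.08)
r=least_squares(res,[g[0],g[1],0],loss='soft_l1') if 0 else min((least_squares(res,[g[0],g[1],a],loss='soft_l1') for a in(-.4,.4)),key=lambda r:r.cost)
print(r.x,r.cost);print(r.fun.reshape(-1,2).round(1))
m=[ray("top",c,.004)[:2] for c in((381,211),(447,217),(441,297),(374,291))]
print(np.round(m,3),np.mean(m,0))
m2=[ray("side",c,.004)[:2] for c in((365,207),(413,229),(377,251),(323,226))];print(np.mean(m2,0).round(3))
print('block',ray("side",(258,205),.15),'glue',ray("top",(495,226),.16))
q=r.x;np.save("q.npy",q)
print(w(q,[(-64,0,108),(0,0,98),(84,0,70)]))
E
```

```text
side [-0.12504043  1.09884489  0.95573215]
top [ 2.48078466e-01 -5.50727716e-04  1.53318628e+00]
[ 0.56770147  0.21086505 -0.30366708] 8.792262513370968
[[-0.6 -0.5]
 [-0.  -0.3]
 [ 0.6  2.4]
 [ 0.2  0.3]
 [ 0.7 -0.5]
 [ 1.4  1.1]
 [-0.8 -0.3]
 [-1.2  0.2]
 [ 0.8  1.8]
 [ 0.7  0.9]
 [ 0.7 -1.4]
 [ 0.8 -0.6]
 [ 0.4 -0.3]
 [-0.9 -1.1]]
[[ 0.689 -0.173]
 [ 0.68  -0.371]
 [ 0.44  -0.352]
 [ 0.448 -0.158]] [ 0.56451232 -0.26355061]
[ 0.561 -0.266]
block [0.79484995 0.01837653 0.15      ] glue [ 0.61770592 -0.4606207   0.16      ]
[[0.5066297  0.23000243 0.108     ]
 [0.56770147 0.21086505 0.098     ]
 [0.64785817 0.18574725 0.07      ]]
```

```bash
cat >> h.py <<'E'
def tool(q,th=0):
    """tool orientation: y along cover x, z along cover -z, tab end swung up by th"""
    Rc=R.from_euler('z',q[2])*R.from_euler('y',th)
    x,y,z=Rc.as_matrix().T
    return R.from_matrix(np.c_[np.cross(y,-z),x,-z]@np.eye(3)) if 0 else R.from_matrix(np.c_[np.cross(x,-z),x,-z])
def delta(pos,rot,start=None):
    """deltas (fractions) from start (pos,R) or present pose"""
    if start is None:
        s=sense();start=(s['ee_pos'],R.from_quat(np.roll(s['eef_rot'],-1)))
    return np.r_[start[1].inv().apply(np.array(pos)-start[0])/.5,(start[1].inv()*rot).as_rotvec()/(np.pi/2)].round(3)
E
python3 - <<'E'
from h import *
q=np.load("q.npy")
t=tool(q)
A=np.array([.56,-.264,.26]);print(delta(A,t))
B=w(q,[(-108,0,200)])[0];print(B,delta(B,t,(A,t)))
C=w(q,[(-108,0,109)])[0];print(C,delta(C,t,(B,t)))
# sign check: positive th raises -x end?
print(tool(q,.1).as_matrix().round(2))
E
```

```text
[ 0.875 -0.473 -0.036 -0.001 -0.    -0.587]
[0.46464286 0.24315938 0.2       ] [ 0.911 -0.485  0.12   0.     0.     0.   ]
[0.46464286 0.24315938 0.109     ] [0.    0.    0.182 0.    0.    0.   ]
[[ 0.3   0.95 -0.1 ]
 [ 0.95 -0.3   0.03]
 [-0.   -0.1  -1.  ]]
```

>>> send_rows(deltas=[[0.12,-0.06,-0.036,0,0,-0.11,1],[0.23,-0.12,-0.036,0,0,-0.22,1],[0.34,-0.18,-0.036,0,0,-0.33,1],[0.45,-0.24,-0.036,0,0,-0.45,1],[0.56,-0.3,-0.036,0,0,-0.55,1]])

```text
time_s: 0.72
ee_pos: [0.4374, -0.4028, 0.2603]
eef_rot: [-0.0, 0.821, 0.571, -0.0]
contact_force: [0.8, -1.2, -0.8]
width: 0.001
grip_force: 0.0
```

```bash
python3 - <<'E'
from h import *
q=np.load("q.npy")
t=tool(q);A=np.array([.56,-.264,.26]);B=w(q,[(-108,0,200)])[0]
print(delta(A,t),delta(B,t),sense()['joints'])
E
```

```text
[ 0.345  0.133  0.    -0.     0.    -0.033] [ 1.23  -0.399  0.121 -0.     0.    -0.033] [ 0.80327508  0.28949268 -0.20499354  1.76017588  0.06535456  1.0986865
  0.22131722]
```

>>> send_rows(deltas=[[0.12,0.03,0,0,0,-0.033,1],[0.24,0.06,0,0,0,-0.033,1],[0.36,0.06,0,0,0,-0.033,1],[0.48,0.03,0,0,0,-0.033,1],[0.6,0,0,0,0,-0.033,1]])

```text
time_s: 1.35
ee_pos: [0.5424, -0.1218, 0.2601]
eef_rot: [-0.0, 0.808, 0.59, -0.0]
contact_force: [1.2, -0.4, 0.5]
width: -0.0
grip_force: 0.0
```

>>> send_rows(deltas=[[0.12,-0.08,0.02,0,0,0,1],[0.24,-0.16,0.04,0,0,0,1],[0.36,-0.24,0.06,0,0,0,1],[0.48,-0.32,0.08,0,0,0,1],[0.58,-0.38,0.1,0,0,0,1]])

```text
time_s: 1.98
ee_pos: [0.4582, 0.1756, 0.2161]
eef_rot: [0.0, 0.808, 0.59, 0.0]
contact_force: [1.8, 0.4, -0.2]
width: 0.002
grip_force: 0.0
```

```bash
python3 - <<'E'
from h import *
q=np.load("q.npy")
t=tool(q);C=w(q,[(-108,0,109)])[0]
print(delta(C,t),sense()['joints'])
E
```

```text
[ 0.133 -0.029  0.214  0.    -0.    -0.004] [ 0.02488551  0.19826096 -0.58124549  2.00945913  0.1319584   0.96948061
 -0.93190567]
```

>>> send_rows(deltas=[[0.07,-0.02,0.06,0,0,-0.002,1],[0.133,-0.029,0.12,0,0,-0.004,1],[0.133,-0.029,0.18,0,0,-0.004,1],[0.133,-0.029,0.214,0,0,-0.004,1],[0.133,-0.029,0.214,0,0,-0.004,1]])

```text
time_s: 2.6
ee_pos: [0.465, 0.2411, 0.1085]
eef_rot: [-0.0, 0.806, 0.592, -0.001]
contact_force: [-0.0, 0.5, 0.6]
width: 0.003
grip_force: 0.0
```

```bash
python3 - <<'E'
from h import *
q=np.load("q.npy")
t=tool(q);C=w(q,[(-108,0,109)])[0]
s=sense();print(delta(C,t),s['contact_force'])
im=read_camera("side")[:,:,::-1]
cv2.imwrite("pics/p1.png",cv2.resize(im[215:345,215:350],None,fx=4.4,fy=4.4,interpolation=3))
E
```

```text
[ 0.004 -0.002 -0.001 -0.001  0.001  0.   ] [-0.01502848  0.45017886  0.6146403 ]
```

View pics/p1.png

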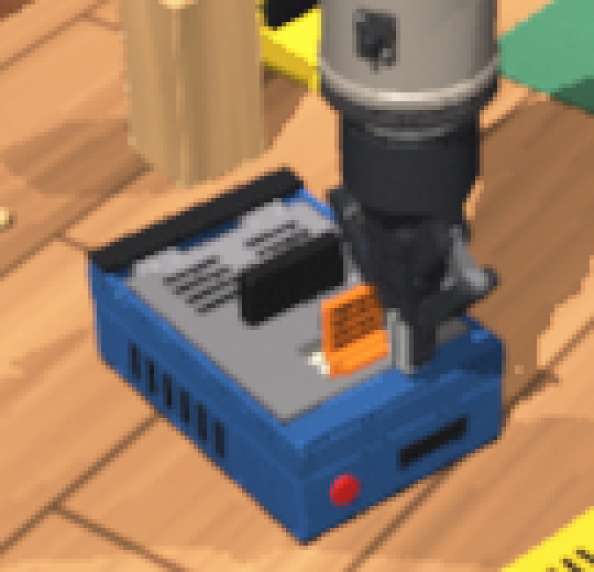

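The side view shows the closed fingers in front of the orange tab (tab about (355,330) in the crop, fingertips (405,365)) and above the rim. I'll feel forward for contact.

>>> send_rows(deltas=[[0.002,0.012,0,0,0,0,1],[0.003,0.024,0,0,0,0,1],[0.003,0.036,0,0,0,0,1],[0.003,0.042,0,0,0,0,1],[0.003,0.042,0,0,0,0,1]])

```text
time_s: 3.28
ee_pos: [0.4861, 0.2368, 0.1092]
eef_rot: [-0.0, 0.806, 0.592, 0.0]
contact_force: [0.7, 0.8, -0.7]
width: -0.003
grip_force: 0.0
```

>>> send_rows(deltas=[[0,0.002,0,0,0,0,1],[0,0.004,0,0,0,0,1],[0,0.006,0,0,0,0,1],[0,0.006,0,0,0,0,1]])

```text
time_s: 3.78
ee_pos: [0.4888, 0.236, 0.1093]
eef_rot: [-0.0, 0.806, 0.592, 0.0]
contact_force: [-0.0, 0.3, 0.4]
width: -0.0
grip_force: 0.0
```

>>> send_rows(deltas=[[0,0.002,0,0,0,0,1],[0,0.004,0,0,0,0,1],[0,0.006,0,0,0,0,1],[0,0.006,0,0,0,0,1]])

```text
time_s: 4.28
ee_pos: [0.4918, 0.2351, 0.1092]
eef_rot: [-0.0, 0.806, 0.592, 0.0]
contact_force: [-0.2, 0.5, -0.3]
width: -0.002
grip_force: 0.0
```

>>> send_rows(deltas=[[0,0.002,0,0,0,0,1],[0,0.004,0,0,0,0,1],[0,0.004,0,0,0,0,1]])

```text
time_s: 4.65
ee_pos: [0.4937, 0.2345, 0.1093]
eef_rot: [-0.0, 0.806, 0.592, 0.0]
contact_force: [0.2, -0.3, 0.3]
width: -0.005
grip_force: 0.0
```

>>> send_rows(deltas=[[0,0.002,0,0,0,0,1],[0,0.004,0,0,0,0,1],[0,0.004,0,0,0,0,1]])

```text
time_s: 5.03
ee_pos: [0.4956, 0.2339, 0.1092]
eef_rot: [-0.0, 0.806, 0.592, 0.0]
contact_force: [-0.4, -0.5, 0.0]
width: 0.001
grip_force: 0.0
```

>>> send_rows(deltas=[[0,0.002,0,0,0,0,1],[0,0.004,0,0,0,0,1],[0,0.004,0,0,0,0,1]])

```text
time_s: 5.4
ee_pos: [0.4972, 0.2335, 0.1092]
eef_rot: [-0.0, 0.806, 0.592, -0.0]
contact_force: [-2.1, 1.4, 0.3]
width: 0.006
grip_force: 1.2
```

>>> send_rows(deltas=[[0,0.003,0,0,0,0,1],[0,0.006,0,0,0,0,1],[0,0.01,0,0,0,0,1],[0,0.01,0,0,0,0,1]])

```text
time_s: 5.9
ee_pos: [0.5018, 0.2319, 0.1089]
eef_rot: [-0.0, 0.806, 0.592, -0.0]
contact_force: [-4.6, 1.5, -3.0]
width: 0.001
grip_force: 2.5
```

>>> send_rows(deltas=[[0,0.002,0,0,0,0,1],[0,0.004,0,0,0,0,1],[0,0.006,0,0,0,0,1],[0,0.006,0,0,0,0,1]])

```text
time_s: 6.4
ee_pos: [0.5043, 0.2311, 0.1088]
eef_rot: [-0.0, 0.806, 0.592, -0.001]
contact_force: [-6.6, 2.8, -3.9]
width: 0.002
grip_force: 3.3
```

```bash
python3 - <<'E'
from h import *
im=read_camera("side")[:,:,::-1]
cv2.imwrite("pics/p2.png",cv2.resize(im[215:345,215:350],None,fx=4.4,fy=4.4,interpolation=3))
E
```

```text
(no output)
```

View pics/p2.png

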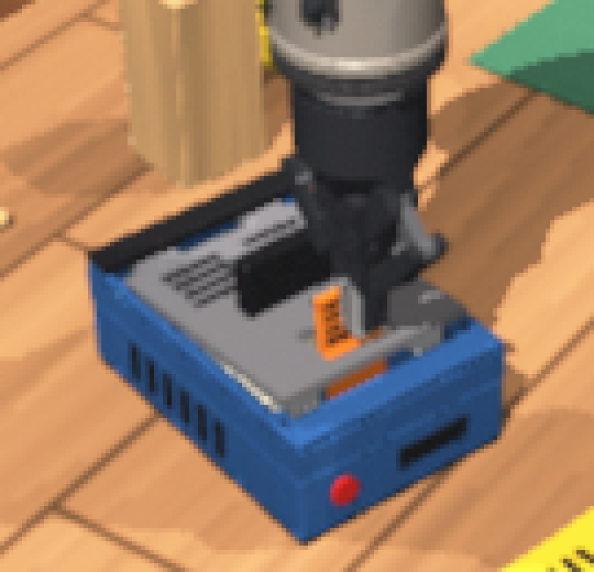

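The cover has sprung up: its front edge stands clear of the rim at (340,375). Next I'll back off, rise, and go over the rib.

>>> send_rows(deltas=[[0,-0.02,0,0,0,0,1],[0,-0.045,-0.005,0,0,0,1],[0,-0.045,-0.08,0,0,0,0.8],[0,-0.03,-0.16,0,0,0,0.5],[0,0.05,-0.17,0,0,0,0.5]])

```text
time_s: 7.08
ee_pos: [0.529, 0.2254, 0.1981]
eef_rot: [0.001, 0.805, 0.594, 0.003]
contact_force: [0.1, -0.1, -0.6]
width: 0.504
grip_force: 0.0
```

```bash
cat >> h.py <<'E'
def cov(q,th,s=0,up=0,g=31,dx=0):
    """TCP pos/rot (unit mm) holding the rib g mm above underside; cover swung by th about ledge edge, drawn s mm, raised up mm"""
    c,n=np.cos(th),np.sin(th)
    a,b=-84-s+dx,g-8
    return w(q,[(84+a*c+b*n,0,70-a*n+b*c+up)])[0],tool(q,th)
E
python3 - <<'E'
from h import *
q=np.load("q.npy")
s=sense();print(s['ee_pos'],s['width'],s['contact_force'])
p,t=cov(q,.0875);print(p)
p0=p-t.as_matrix()[:,2]*.06
print(delta(p0,t),delta(p,t,(p0,t)))
im=read_camera("side")[:,:,::-1]
cv2.imwrite("pics/p3.png",cv2.resize(im[215:345,215:350],None,fx=4.4,fy=4.4,interpolation=3))
E
```

```text
[0.52902013 0.22535997 0.19807346] 0.5040413138549127 [ 0.12795471 -0.09834454 -0.55756981]
[0.5699261  0.21016795 0.10025263]
[-0.005  0.097  0.077  0.059 -0.002  0.002] [-0.   -0.    0.12  0.    0.    0.  ]
```

View pics/p3.png

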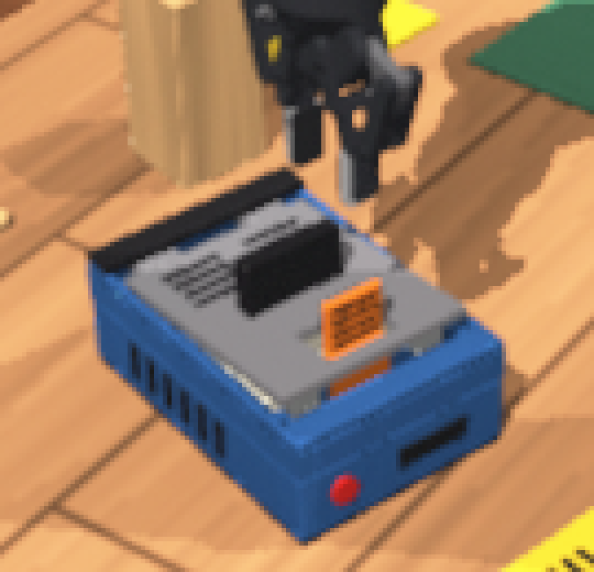

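The cover stays raised, the tab is upright again, and the rib stands free at crop (290,270). I'll check the rib against the model.

```bash
python3 - <<'E'
from h import *
q=np.load("q.npy");th=.0875;c,n=np.cos(th),np.sin(th)
def cp(x,y,z): a=x-84;return (84+a*c+z*n,y,70-a*n+z*c)
X=[cp(7,35,42),cp(-7,35,42),cp(-7,-35,42),cp(-7,35,6),cp(-7,-35,6),(-64,20,120),(-64,-20,120),(-110,75,77)]
print(((proj("side",w(q,X))-[215,215]+.5)*4.4-.5).round())
E
```

```text
[[232. 259.]
 [246. 269.]
 [342. 224.]
 [251. 320.]
 [346. 275.]
 [329. 309.]
 [385. 282.]
 [301. 450.]]
```

>>> send_rows(deltas=[[-0.005,0.05,0,0.03,0,0,0.5],[-0.005,0.097,0.02,0.059,-0.002,0.002,0.5],[-0.005,0.097,0.05,0.059,-0.002,0.002,0.5],[-0.005,0.097,0.077,0.059,-0.002,0.002,0.5],[-0.005,0.097,0.077,0.059,-0.002,0.002,0.5]])

```text
time_s: 7.75
ee_pos: [0.5731, 0.207, 0.1549]
eef_rot: [-0.037, 0.805, 0.591, -0.029]
contact_force: [0.3, -0.1, 0.6]
width: 0.499
grip_force: 0.0
```

```bash
python3 - <<'E'
from h import *
q=np.load("q.npy")
print(delta(*cov(q,.0875)))
E
```

```text
[ 0.005  0.002  0.11  -0.004  0.003 -0.001]
```

>>> send_rows(deltas=[[0.005,0.002,0.04,-0.002,0.003,0,0.5],[0.005,0.002,0.07,-0.004,0.003,0,0.5],[0.005,0.002,0.1,-0.004,0.003,0,0.5],[0.005,0.002,0.11,-0.004,0.003,0,0.5],[0.005,0.002,0.11,-0.004,0.003,0,0.5]])

```text
time_s: 8.38
ee_pos: [0.5712, 0.2102, 0.1008]
eef_rot: [-0.035, 0.806, 0.59, -0.025]
contact_force: [0.3, 0.4, -0.2]
width: 0.502
grip_force: 0.0
```

```bash
python3 - <<'E'
from h import *
q=np.load("q.npy")
print(delta(*cov(q,.0875)),sense()['contact_force'],sense()['ee_pos'])
im=read_camera("side")[:,:,::-1]
cv2.imwrite("pics/p4.png",cv2.resize(im[215:345,215:350],None,fx=4.4,fy=4.4,interpolation=3))
E
```

```text
[-0.001 -0.002  0.001  0.001 -0.001 -0.002] [ 0.30698999  0.41212851 -0.18274654] [0.57116846 0.21017208 0.10077975]
```

View pics/p4.png

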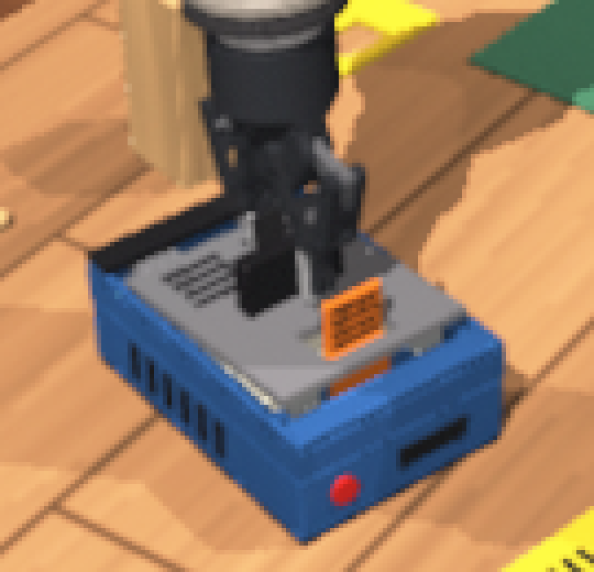

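The fingers straddle the rib around crop (275,280). I'll close gently.

>>> send_rows(deltas=[[0,0,0,0,0,0,0.7],[0,0,0,0,0,0,0.8],[0,0,0,0,0,0,0.9],[0,0,0,0,0,0,1],[0,0,0,0,0,0,1]], squeeze=25)

```text
time_s: 9.05
ee_pos: [0.5714, 0.2101, 0.1011]
eef_rot: [-0.035, 0.806, 0.59, -0.025]
contact_force: [0.3, -0.2, 4.5]
width: 0.159
grip_force: 27.8
```

>>> send_rows(deltas=[[0,0,0,0,0,0,1],[0,0,0,0,0,0,1]], squeeze=40)

```text
time_s: 9.3
ee_pos: [0.5714, 0.2102, 0.1011]
eef_rot: [-0.035, 0.806, 0.59, -0.025]
contact_force: [-0.7, -0.4, 5.9]
width: 0.158
grip_force: 43.0
```

```bash
python3 - <<'E'
from h import *
q=np.load("q.npy")
s=sense();print(s['contact_force'],s['torque'],s['ee_pos'],s['width'],s['joints'])
# rows relative to present pose: hold relative geometry, swing in steps about ledge edge
st=cov(q,.0875)
print(delta(*st))
for th in(.15,.2,.25,.3,.35,.4): print(th,delta(*cov(q,th),st))
e=cov(q,.4)
for sl in(10,20,28): print(sl,delta(*cov(q,.4,sl),e))
E
```

```text
[-0.70531357 -0.41131466  5.85597235] [-0.24490032  0.00940025  0.07245956] [0.5714468  0.21016028 0.10113527] 0.15789839535815672 [-0.033338    0.5616732  -0.52354954  1.79620965  0.26011581  0.9232499
 -0.9675815 ]
[-0.001 -0.003  0.002  0.001 -0.001 -0.002]
0.15 [-0.     0.003 -0.01   0.04   0.     0.   ]
0.2 [-0.     0.006 -0.019  0.072 -0.     0.   ]
0.25 [-0.     0.01  -0.027  0.103  0.     0.   ]
0.3 [-0.     0.013 -0.034  0.135 -0.    -0.   ]
0.35 [-0.     0.018 -0.042  0.167  0.    -0.   ]
0.4 [-0.     0.022 -0.049  0.199  0.     0.   ]
10 [ 0.   -0.02 -0.    0.    0.    0.  ]
20 [-0.   -0.04  0.    0.    0.    0.  ]
28 [ 0.    -0.056 -0.     0.     0.     0.   ]
```

>>> send_rows(deltas=[[0,0.001,-0.005,0.02,0,0,1],[0,0.003,-0.01,0.04,0,0,1],[0,0.0045,-0.0145,0.056,0,0,1],[0,0.006,-0.019,0.072,0,0,1],[0,0.006,-0.019,0.072,0,0,1]])

```text
time_s: 9.93
ee_pos: [0.5755, 0.2088, 0.11]
eef_rot: [-0.081, 0.803, 0.588, -0.058]
contact_force: [1.4, 0.0, 3.1]
width: 0.156
grip_force: 42.6
```

```bash
python3 - <<'E'
from h import *
q=np.load("q.npy")
s=sense();print(s['contact_force'],s['torque'],s['ee_pos'],s['width'],s['joints'])
st=cov(q,.2)
print(delta(*st))
for th in(.25,.3,.35,.4): print(th,delta(*cov(q,th),st))
E
```

```text
[1.37867027 0.00535336 3.0844331 ] [-0.25224773 -0.85906794  0.05476861] [0.57545261 0.20877248 0.10997692] 0.15640724133925119 [ 0.01243242  0.61049826 -0.54968617  1.71146001  0.18771616  1.04524909
 -0.88859468]
[-0.001 -0.003  0.002 -0.    -0.002 -0.002]
0.25 [-0.     0.003 -0.008  0.032  0.     0.   ]
0.3 [-0.     0.005 -0.017  0.064 -0.    -0.   ]
0.35 [-0.     0.009 -0.025  0.095  0.    -0.   ]
0.4 [-0.     0.012 -0.032  0.127  0.    -0.   ]
```

Forces are small, so I'll continue to 0.4 rad.

>>> send_rows(deltas=[[0,0.003,-0.008,0.032,0,0,1],[0,0.005,-0.017,0.064,0,0,1],[0,0.009,-0.025,0.095,0,0,1],[0,0.012,-0.032,0.127,0,0,1],[0,0.012,-0.032,0.127,0,0,1]])

```text
time_s: 10.55
ee_pos: [0.5845, 0.2057, 0.1244]
eef_rot: [-0.161, 0.791, 0.579, -0.116]
contact_force: [2.7, -1.7, 4.1]
width: 0.159
grip_force: 43.0
```

```bash
python3 - <<'E'
from h import *
q=np.load("q.npy")
s=sense();print(s['contact_force'],s['torque'],s['ee_pos'],s['width'],s['joints'])
print(delta(*cov(q,.4)))
im=read_camera("side")[:,:,::-1]
cv2.imwrite("pics/p5.png",cv2.resize(im[215:345,215:350],None,fx=4.4,fy=4.4,interpolation=3))
E
```

```text
[ 2.70770702 -1.72408152  4.14117563] [-0.65804337 -1.33481903  0.1047868 ] [0.58448243 0.20573108 0.12444791] 0.15914139017074236 [ 0.0597116   0.70799637 -0.57153685  1.55850148  0.09245322  1.26155506
 -0.79833003]
[-0.    -0.003  0.003  0.001 -0.002 -0.002]
```

View pics/p5.png

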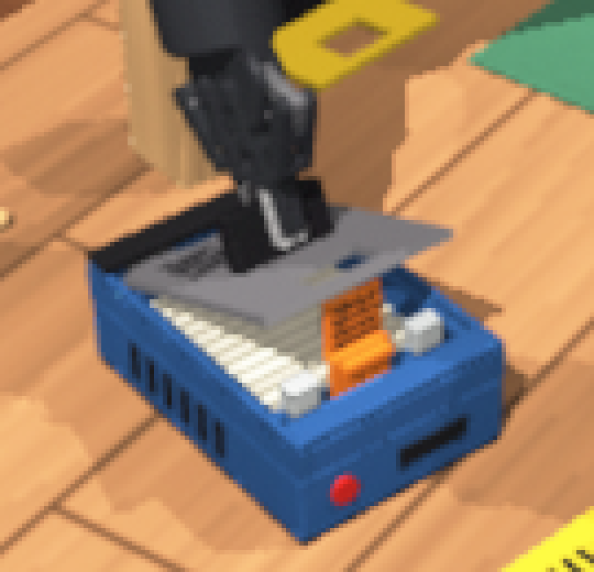

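The cover is swung up about 23° and clear of the tab at crop (350,300), with its lug end still under the lip. I'll draw it along its own plane.

>>> send_rows(deltas=[[0,-0.006,-0.001,0,0,0,1],[0,-0.012,-0.002,0,0,0,1],[0,-0.018,-0.002,0,0,0,1],[0,-0.024,-0.002,0,0,0,1],[0,-0.024,-0.002,0,0,0,1]])

```text
time_s: 11.22
ee_pos: [0.5728, 0.2097, 0.1303]
eef_rot: [-0.16, 0.79, 0.579, -0.117]
contact_force: [-0.4, -0.3, 0.5]
width: 0.156
grip_force: 42.3
```

>>> send_rows(deltas=[[0,-0.01,0,0,0,0,1],[0,-0.02,0,0,0,0,1],[0,-0.028,0,0,0,0,1],[0,-0.034,0,0,0,0,1],[0,-0.034,0,0,0,0,1]])

```text
time_s: 11.85
ee_pos: [0.5582, 0.2142, 0.1369]
eef_rot: [-0.16, 0.791, 0.579, -0.117]
contact_force: [0.2, 0.3, -1.8]
width: 0.153
grip_force: 41.9
```

```bash
python3 - <<'E'
from h import *
q=np.load("q.npy")
s=sense();print(s['contact_force'],s['torque'],s['width'],s['joints'])
print(delta(*cov(q,.4,28)))
im=read_camera("side")[:,:,::-1]
cv2.imwrite("pics/p6.png",cv2.resize(im[205:345,215:350],None,fx=4.2,fy=4.2,interpolation=3))
p,t=cov(q,.4,28,120);print(delta(p,tool(q,0)))
E
```

```text
[ 0.24766506  0.33390016 -1.78891743] [-0.17037752 -0.55641661 -0.0361002 ] 0.1528184322418536 [ 0.05941904  0.66374891 -0.58816473  1.61186473  0.07438841  1.24699262
 -0.8159598 ]
[-0.001  0.001  0.004  0.001 -0.002 -0.001]
[-0.    -0.092 -0.217 -0.254 -0.001 -0.002]
```

View pics/p6.png

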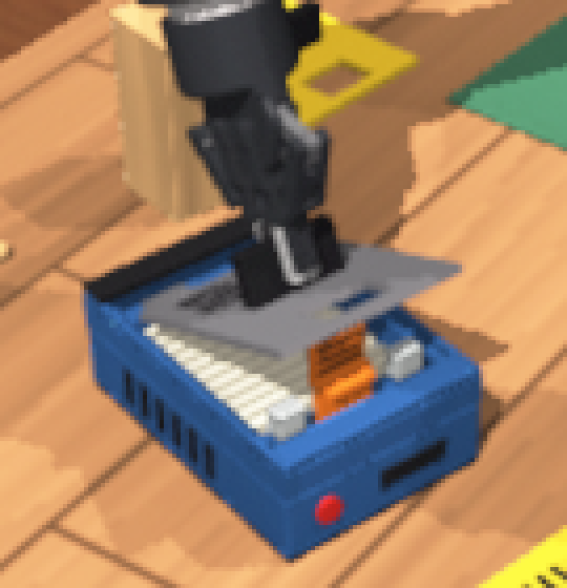

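The lug end is clear of the lip (crop (145,310), lip at (95,290)). I'll lift straight up, then level.

>>> send_rows(deltas=[[0,-0.015,-0.035,0,0,0,1],[0,-0.035,-0.08,0,0,0,1],[0,-0.055,-0.13,-0.08,0,0,1],[0,-0.075,-0.18,-0.16,0,0,1],[0,-0.092,-0.217,-0.254,-0.001,-0.002,1]])

```text
time_s: 12.52
ee_pos: [0.5588, 0.2143, 0.2574]
eef_rot: [0.002, 0.806, 0.592, 0.003]
contact_force: [0.9, 1.6, -1.8]
width: 0.16
grip_force: 41.9
```

```bash
python3 - <<'E'
from h import *
q=np.load("q.npy")
s=sense();print(s['contact_force'],s['torque'],s['width'],s['ee_pos'],s['joints'])
m=[ray("top",c,.004)[:2] for c in((381,211),(447,217),(441,297),(374,291))]
d=m[0]-m[3]; yaw=np.arctan2(d[1],d[0]);print('mat yaw',yaw)
M=np.array([.563,-.265]);
for k in(0,np.pi): pass
# cover orientation kept as is
t=tool(q,0);A=np.r_[M,.15]
print(delta(A,t))
E
```

```text
[ 0.89046656  1.62221234 -1.76472193] [-0.00730269 -0.00846253  0.00604469] 0.1603550557243855 [0.55878509 0.2143155  0.25738203] [-0.00234141  0.3411648  -0.59093234  1.74096788  0.21225064  1.11717378
 -0.96296303]
mat yaw -0.0617789346146735
[-0.913  0.294  0.214  0.004 -0.002 -0.   ]
```

>>> send_rows(deltas=[[-0.06,0.02,0,0,0,0,1],[-0.15,0.05,0,0,0,0,1],[-0.25,0.08,0,0,0,0,1],[-0.35,0.11,0,0,0,0,1],[-0.45,0.145,0,0.002,-0.001,0,1]])

```text
time_s: 13.15
ee_pos: [0.56, -0.0237, 0.2561]
eef_rot: [-0.001, 0.806, 0.592, -0.001]
contact_force: [0.4, -0.1, -2.7]
width: 0.155
grip_force: 41.9
```

>>> send_rows(deltas=[[-0.1,0.03,0,0,0,0,1],[-0.2,0.065,0.02,0,0,0,1],[-0.3,0.097,0.05,0,0,0,1],[-0.4,0.13,0.09,0,0,0,1],[-0.46,0.149,0.13,0,0,0,1]])

```text
time_s: 13.78
ee_pos: [0.5622, -0.2671, 0.1902]
eef_rot: [-0.0, 0.807, 0.591, -0.001]
contact_force: [1.2, 0.5, -1.2]
width: 0.15
grip_force: 41.9
```

```bash
python3 - <<'E'
from h import *
q=np.load("q.npy")
s=sense();print(s['contact_force'],s['torque'],s['width'],s['ee_pos'],s['joints'])
print(delta([.563,-.265,.07],tool(q,0)))
im=read_camera("side")[:,:,::-1]
cv2.imwrite("pics/p7.png",cv2.resize(im[120:270,280:440],None,fx=4,fy=4,interpolation=3))
E
```

```text
[ 1.21151792  0.45894494 -1.20757518] [ 0.0486734  -0.01330012  0.00501665] 0.15035911277732514 [ 0.56216256 -0.26707317  0.19018823] [ 0.62761088  0.41692717 -0.37242073  1.75816923  0.17775126  1.00149117
 -0.11803393]
[ 0.005  0.001  0.24  -0.001  0.001 -0.001]
```

View pics/p7.png

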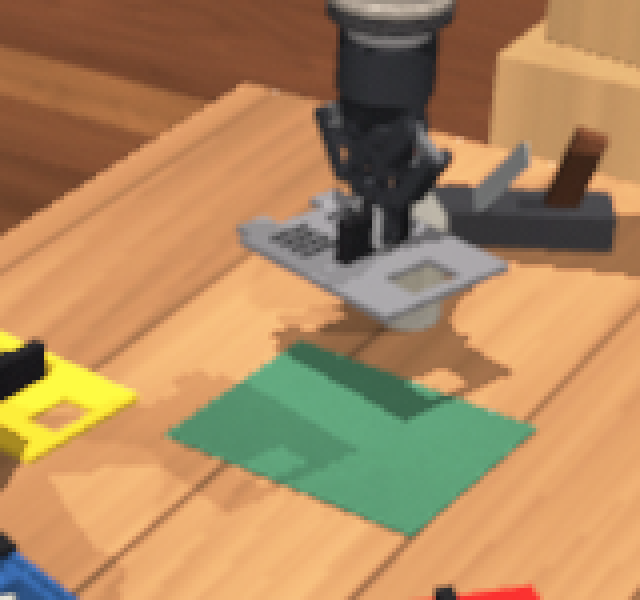

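The cover hangs level above the mat (crop (370,265), mat centre about (350,435)). I'll lower it.

>>> send_rows(deltas=[[0.005,0.001,0.08,0,0,0,1],[0.005,0.001,0.17,0,0,0,1],[0.005,0.001,0.25,0,0,0,1],[0.005,0.001,0.295,0,0,0,1],[0.005,0.001,0.302,0,0,0,1]])

```text
time_s: 14.45
ee_pos: [0.5628, -0.2614, 0.0381]
eef_rot: [-0.002, 0.806, 0.592, -0.002]
contact_force: [-0.4, 0.4, -1.1]
width: 0.155
grip_force: 41.8
```

>>> send_rows(deltas=[[0,0,0.004,0,0,0,1],[0,0,0.006,0,0,0,1],[0,0,0.008,0,0,0,1],[0,0,0.008,0,0,0,1]])

```text
time_s: 14.95
ee_pos: [0.5633, -0.2619, 0.0349]
eef_rot: [-0.001, 0.806, 0.592, -0.001]
contact_force: [-0.4, 0.3, -2.1]
width: 0.152
grip_force: 41.8
```

>>> send_rows(deltas=[[0,0,0.003,0,0,0,1],[0,0,0.006,0,0,0,1],[0,0,0.006,0,0,0,1]])

```text
time_s: 15.32
ee_pos: [0.563, -0.2618, 0.0313]
eef_rot: [-0.001, 0.806, 0.592, -0.001]
contact_force: [0.2, 0.6, -1.9]
width: 0.154
grip_force: 41.8
```

>>> send_rows(deltas=[[0,0,0.003,0,0,0,1],[0,0,0.005,0,0,0,1],[0,0,0.005,0,0,0,1]])

```text
time_s: 15.7
ee_pos: [0.563, -0.2618, 0.0289]
eef_rot: [-0.001, 0.806, 0.592, -0.001]
contact_force: [0.5, 0.9, -2.0]
width: 0.157
grip_force: 41.8
```

>>> send_rows(deltas=[[0,0,0.002,0,0,0,1],[0,0,0.003,0,0,0,1],[0,0,0.003,0,0,0,1]])

```text
time_s: 16.08
ee_pos: [0.5631, -0.2619, 0.0279]
eef_rot: [-0.001, 0.806, 0.592, -0.001]
contact_force: [-3.8, 0.7, 6.8]
width: 0.157
grip_force: 43.1
```

>>> send_rows(deltas=[[0,0,0,0,0,0,0.8],[0,0,0,0,0,0,0.7],[0,0,0,0,0,0,0.5],[0,0,0,0,0,0,0.5],[0,0,0,0,0,0,0.5]])

```text
time_s: 16.7
ee_pos: [0.5631, -0.2619, 0.0275]
eef_rot: [-0.001, 0.806, 0.592, -0.001]
contact_force: [-0.7, 0.7, 0.0]
width: 0.501
grip_force: 0.0
```

>>> send_rows(deltas=[[0,0,-0.03,0,0,0,0.5],[0,0,-0.1,0,0,0,0.5],[0,0,-0.2,0,0,0,0.5],[0,0,-0.3,0,0,0,0.5],[0,0,-0.3,0,0,0,0.5]])

```text
time_s: 17.32
ee_pos: [0.5656, -0.2625, 0.1827]
eef_rot: [0.002, 0.806, 0.592, 0.0]
contact_force: [0.1, -0.3, -0.8]
width: 0.501
grip_force: 0.0
```

```bash
python3 - <<'E'
from h import *
a=read_camera("side")[:,:,::-1];b=read_camera("top")[:,:,::-1]
cv2.imwrite("pics/p8.png",np.hstack([cv2.resize(a[150:330,220:440],(400,327),interpolation=3),cv2.resize(b[180:327,330:510],(400,327),interpolation=3)]))
print(sense()['width'],sense()['contact_force'])
E
```

```text
0.5024202551439955 [-0.06544482 -0.15357799 -0.02776897]
```

View pics/p8.png

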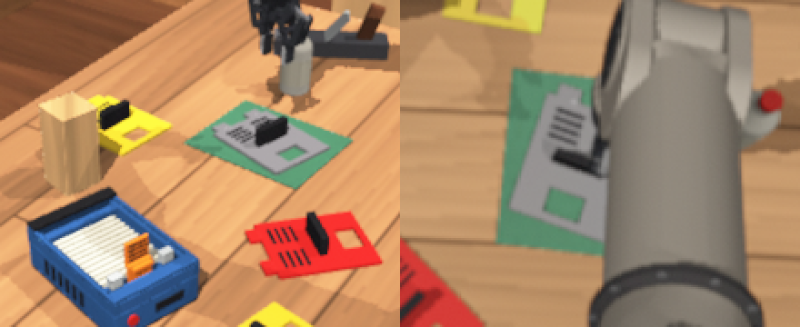

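The cover lies flat, rib up, in the middle of the mat (left view (275,140)). The tab is upright at (135,255), and nothing touches the robot.

```bash
python3 -c "from rig import *;print(close_job())"
```

```text
the job is handed in; nothing more can be done
None
```

The cover was unclipped, swung out, lifted off and set flat, rib up, in the middle of the green mat, and the job is handed in at about 17 s; the hand-in call returned no verdict.

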